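Mix a blend: load the mixer drawer, shut it and hold the plunger at the gentle mark

ROBOT

A 6-joint arm with a two-finger parallel gripper is mounted at the origin on the work surface. World frame = base frame: x ahead of the robot, y to its left, z up, the work surface at z = 0. Lengths are in mm, angles in rad, forces in N, time in s.
With the tool pointing down it reaches from about 275 to 1000 mm from the base axis. Payload 8.4 kg.
Tool frame: the origin (TCP) lies at the very end of the fingers, on their centre line; the grasp point (between the pads) lies 19 mm behind it; z points along the fingers, y is the direction in which the jaws open and shut (so a half turn about z gives the same grasp; the last joint's range is limited). The gripper opens to 85 mm and grips with 20 to 120 N. Pads are 22 mm wide; open, the fingers measure 114 mm over their backs; the gripper's body (76 mm by 85 mm) begins 54 mm behind the grasp point. The pads swing forward as they close: fully open they stand 13 mm farther back than shut.
Start: joints at [-1.126, 0.353, 1.633, -0, 1.155, -0.002], TCP at [270.05, -563.65, 231.281] pointing down, gripper open.
Joint ranges: [-2.63, 2.63], [-0.92, 2.1], [0.06, 2.66], [-1.3, 4.44], [0, 2.69], [-3.02, 3.02]. Speed limits (rad/s): [2.22, 2.22, 2.79, 3.14, 3.14, 3.14].

INTERFACE

Orientations are given as [roll, pitch, yaw] about the fixed x, y, z axes, in that order (R = Rz(yaw) Ry(pitch) Rx(roll)).
In Python, from rig import r gives the robot as it stands.
- The arm moves only by the tool jog_arm, never from a script. Its argument "moves" is a list of rows, each an object with "grip": the gripper command: -1 is fully open, 1 is shut, values between are in proportion; "translation": the shift along the tool's x, y, z in m, a list of three; "twist": the turn, a rotation vector about the tool's x, y, z in rad, a list of three. In form: [{"grip": grip, "translation": [dx, dy, dz], "twist": [ax, ay, az]}, ...]. A call has 1 to 10 rows; each row shifts and turns the commanded pose from where the row before left it, along the tool's axes as they then stand; what a row does not reach is not made up. A row lasts 1/12 s, in which the tool goes at most 41.7 mm and 7.16 degrees, less where a joint would pass 70% of its speed; a pose out of reach is approached as far as the arm can. A call with a gripper value outside its range is refused whole. The fingers move at their own pace and stop on an object; "squeeze" is the grip in N (left out, the last holds). Time passes only in rows, so rows that do not move let the fingers close. It gives the time, the measured TCP pose, the force and the opening at its end, in the units of the state.
- r.sense(): the state, without advancing time (a new reading comes with each control period).
- r.grab_frame(name): name is "side" or "top" or "wrist"; returns (picture, depth): 420x560x3 uint8, red, green, blue; 420x560 float32, mm along the optical axis (not along the pixel's ray), 0 where there is no reading.
- r.calibration(name): a dict with "fx", "fy", "cx", "cy" (pixels), "R" (3x3) and "t" (3): a world point X has camera coordinates R X + t. Camera axes: x right, y down, z forward; pixel columns grow to the right and rows downward; lengths in mm; the calibration is good to about 2 mm. A picture is of the moment at which its call begins: read the wrist's pose just before it. calibration takes no time and is no camera call; for the wrist camera it gives the pose at the moment of the call.
- r.sign_off(): hands the job in, once; it reports no verdict.
The state is a dict: "clock": time; "qpos": joint angles; "qvel": joint speeds; "joint_efforts": joint torques, N m; "eef_pos": TCP position; "tcp_rot": TCP orientation; "contact_force": force on the tool from outside, world axes, zero at the start; "wrist_torque": the same for the moment, N m; "opening": opening from 0.0 (shut) to 1.0 (fully open).
Only numpy, scipy, OpenCV 4.12 (cv2) and the standard library are available. Lean on these libraries where they do the work, as an engineer would, in place of code of your own. Each camera call takes 0.05 s, during which the arm holds its last target.

TASK

Stand the amber bottle with the white dropper top upright in the round blue seat of the mixer's open drawer, let go of it, and push the drawer fully shut, leaving the other bottles and the mortar undisturbed. Only once the drawer is shut, press the red spring-loaded plunger on the control box half-way down with the fingertips, until its top is level with the tops of the two green pegs beside it (the gentle speed), and finish while still holding it there: do not let it spring back up and never press it right down.

Things in the scene. Friction and masses are not known exactly. Their poses are not given: they have to be found in the camera images.
- bottle_mid (a point): Centre, half-way up, of the bottle to be mixed: amber glass, white collar and white dropper bulb, standing, 84 mm tall, 60 g nominal; body 30 mm in diameter from the foot up to 52 mm, then a narrower collar (20 mm) and bulb (13 mm). The point is 42 mm above its foot; z is its upright axis.
- black_a_mid (a point): Centre (42 mm above its foot) of a bystander bottle of the same shape and size but with a black collar and bulb; loose, leave it alone. It, its twin and the white-topped bottle stand 80 mm or more apart and may be in each other's places.
- black_b_mid (a point): Centre (42 mm above its foot) of the second black-topped bystander bottle; loose, leave it alone.
- reagent_mid (a point): Centre (50 mm above its foot) of a loose clear reagent bottle with cork stopper, 64 mm in diameter, 105 mm tall; a bystander.
- mortar: White ceramic mortar bowl, loose, 90 mm in diameter, 60 mm tall, origin at the centre of its underside; a bystander.
- mixer: Bench mixer: fixed white box 200 mm deep (x), 170 mm wide (y), 120 mm tall, origin at the centre of its underside. Its own -x side is the open face (100 mm from the origin, facing roughly to the robot) out of which the drawer slides, along its own -x.
- drawer (a joint): How far the mixer's drawer is pulled out, m: 0 fully shut, 0.16 all the way out; starts open at 0.138 to 0.152. It slides stiffly (about 1.2 N friction) and stays where it is left; it has no latch or spring.
- drawer_seat (a point): Centre of the floor of the round blue seat the bottle stands in; 18 mm above the table, moves with the drawer. Ring 42 mm inner, 50 mm outer diameter, 12 mm high. It lies 72 mm behind the inner face of the drawer front and starts 66 to 80 mm in front of the mixer face; 30 mm high drawer walls stand 65 mm to either side. Its x axis is the direction in which the drawer closes, y across, z up.
- drawer_front (a point): Point on the outer, robot-facing surface of the drawer's flat grey front panel, at mid-width, 80 mm above the table; same axes as drawer_seat (push along +x to close). The panel is 15 mm thick, 166 mm wide and spans 10 to 106 mm above the table. The dark pull strip low on it is flat.
- plunger (a joint): How far the red plunger is pressed down, m: 0 released (up), 0.012 level with the pegs, 0.024 bottomed. The spring pushes back with 3 N at 0, 6.6 N at 0.012 and 10.2 N at 0.024.
- plunger_top (a point): Centre of the top of the red plunger's round head (moves with it): 40 mm in diameter, 12 mm thick, pressed straight down. Released it is 90 mm above the table, 40 mm above the grey control box (110 x 110 x 50 mm, fixed).
- peg_level (a point): Point on the plunger's axis at the height of the tops of the two green pegs, 78 mm above the table, where the plunger's top must be held. The pegs (9 mm in diameter) stand 40 mm to either side along this point's y axis.
There are look-alikes about, which are no part of the job. Leave any pink or turquoise look-alike of the part that bears bottle_mid alone. There is more than one size of the part that bears plunger; the job needs the middle-sized.

How it is judged (in metres and radians):
On the way, in this order (a step that is already met when the one before it is completed fails the run):
1. the white-topped bottle stands upright in the seat of the open drawer, let go (horizontal distance between bottle_mid and drawer_seat below 0.013 m and z of bottle_mid in the frame of drawer_seat between 0.03 and 0.047 m and angle between bottle_mid's own z axis and vertical below 0.2 rad and value of joint drawer above 0.05 m and contact force between the fingers and bottle below 0.2 N and linear speed of bottle below 0.03 m/s), for 0.2 s.
2. the drawer is fully shut with the bottle upright in its seat (horizontal distance between bottle_mid and drawer_seat below 0.013 m and z of bottle_mid in the frame of drawer_seat between 0.03 and 0.047 m and angle between bottle_mid's own z axis and vertical below 0.2 rad and value of joint drawer below 0.008 m), for 0.2 s.
At the end, for the whole second after the job is handed in: The bottle stands upright (within 0.2 rad) on the floor of the seat, within 13 mm of its centre; the drawer is shut to within 8 mm; and the fingers press the plunger (more than 2 N) and keep it 8 to 16 mm down (12 mm is level with the pegs) when the program ends and through the second after (all of step 2 and value of joint plunger between 0.008 and 0.016 m and contact force between the fingers and plunger above 2 N); the arm keeps its last pose, push and grip.
It fails at once if the plunger is pressed right down (more than 21 mm of its 24 mm) (value of joint plunger above 0.021 m).
It fails at once if the plunger is pressed (more than 6 mm) while the drawer is not shut (more than 12 mm open) (value of joint plunger above 0.006 m and value of joint drawer above 0.012 m).
It fails at once if another bottle or the mortar is moved by more than 30 mm (distance of any of black_a_mid, black_b_mid, reagent_mid, mortar from where it was at the start of the episode above 0.03 m).
It also fails if it takes over 54 s, if anything falls off the work surface, if the arm or the gripper's body presses on something with over 40 N, if the wrist force passes 120 N, or if a joint passes its speed limit or range.

## Working session

There is one attempt and no reset: what is moved stays moved. The work goes in short steps, Python scripts to look and compute and a tool call to move; the robot and the scene stay as the last step left them, time stands still between calls to the robot, and variables do not carry over. Pictures are saved under pics/ and viewed, and the job is handed in when it is done.

Besides the shell and the picture viewer there is one more tool, called after ">>>" by a JSON object that holds its "name" and its "arguments". jog_arm: Moves the arm, as the interface text tells. Its arguments: {"type":"object","properties":{"moves":{"type":"array"},"squeeze":{"type":"number"}},"required":["moves"]}

```bash
mkdir -p pics; ls; python3 - <<'E'
from rig import r
import cv2,numpy as np
print(r.sense())
for n in ["side","top"]:
    p,d=r.grab_frame(n); cv2.imwrite(f"pics/{n}0.png",p[:,:,::-1]); np.savez(f"pics/{n}0.npz",p=p,d=d)
    c=r.calibration(n); print(n,c)
E
```

```text
pics
{'clock': 0.0, 'qpos': array([-1.12638441e+00,  3.53648703e-01,  1.63413696e+00, -6.79126534e-06,
        1.15519159e+00, -2.39918913e-03]), 'qvel': array([-3.43894774e-06,  1.14735272e-03,  7.82077442e-04,  7.97758989e-05,
       -4.48821284e-05, -5.38816057e-04]), 'joint_efforts': array([ 3.42553474e-03, -6.05252266e+01, -3.42072916e+01, -1.12062389e-05,
        9.20211605e-03, -7.88765448e-06]), 'eef_pos': array([ 269.85174295, -563.21530074,  230.56012477]), 'tcp_rot': array([-3.14020805e+00,  2.88741497e-06,  4.46813851e-01]), 'contact_force': array([-0.91393036,  0.02176358,  0.67069179]), 'wrist_torque': array([-0.00675324,  0.01884276,  0.01843529]), 'opening': 1.0016354988338552}
side {'fx': 391.62865586287313, 'fy': 391.62865586287313, 'cx': 279.31645294033115, 'cy': 207.88614641945918, 'R': array([[ 0.97231309, -0.23348106,  0.00968724],
       [-0.1222709 , -0.54363953, -0.83036491],
       [ 0.19914085,  0.80619021, -0.55713577]]), 't': array([-518.23335392,  191.4054525 ,  906.76707174])}
top {'fx': 492.5222439919847, 'fy': 492.5222439919847, 'cx': 273.0996525813769, 'cy': 205.63956658132633, 'R': array([[ 3.48494965e-03, -9.99993868e-01, -3.45667225e-04],
       [-9.92841868e-01, -3.41875660e-03, -1.19387337e-01],
       [ 1.19385423e-01,  7.59251752e-04, -9.92847694e-01]]), 't': array([  87.82471462,  564.60801766, 1515.60645273])}
```

View pics/side0.png

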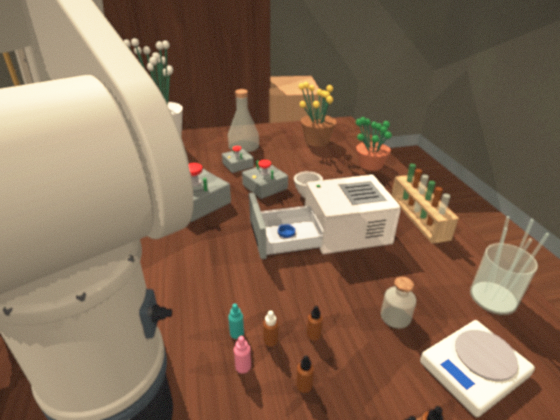

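View pics/top0.png

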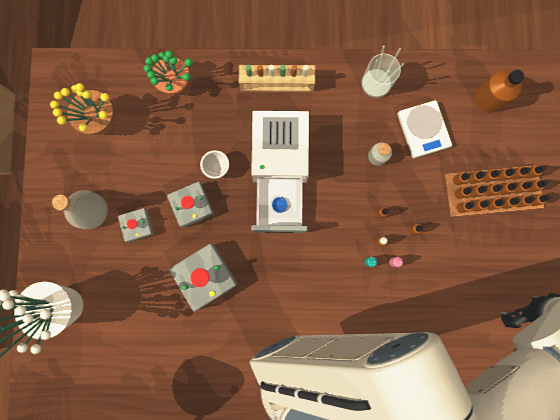

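Side view: the candidates for the bottle are white top (270,328), black tops (315,323) and (305,373), turquoise (236,321) and pink (242,354). In the top view these are (383,240), (384,211), (418,229), (372,262) and (397,262). I choose the amber one with the white top.

There are three plungers, at top-view (136,224) small, (188,203) middle and (200,278) large. I choose (188,203). Next I check both in close crops.

```bash
cat > h.py <<'E'
import numpy as np,cv2
def load(n): z=np.load(f"pics/{n}.npz"); return z['p'],z['d']
def world(c,u,v,d):
    x=np.array([(u-c['cx'])/c['fx']*d,(v-c['cy'])/c['fy']*d,d]); return np.array(c['R']).T@(x-np.array(c['t']))
def planept(c,u,v,z):
    Rm=np.array(c['R']); o=-Rm.T@np.array(c['t']); k=Rm.T@np.array([(u-c['cx'])/c['fx'],(v-c['cy'])/c['fy'],1]); return o+k*(z-o[2])/k[2]
def ray(c,u,v):
    Rm=np.array(c['R']); o=-Rm.T@np.array(c['t']); k=Rm.T@np.array([(u-c['cx'])/c['fx'],(v-c['cy'])/c['fy'],1]); return o,k/np.linalg.norm(k)
def tri(c1,p1,c2,p2):
    o1,k1=ray(c1,*p1);o2,k2=ray(c2,*p2)
    A=np.stack([k1,-k2],1); s=np.linalg.lstsq(A,o2-o1,rcond=None)[0]
    a,b=o1+k1*s[0],o2+k2*s[1]; return (a+b)/2,np.linalg.norm(a-b)
def proj(c,X):
    q=np.array(c['R'])@X+np.array(c['t']); return c['fx']*q[0]/q[2]+c['cx'],c['fy']*q[1]/q[2]+c['cy']
E
python3 - <<'E'
from h import *
def crop(n,x0,y0,w,h,s,out):
    p,_=load(n); cv2.imwrite(out,cv2.resize(p[y0:y0+h,x0:x0+w,::-1],None,fx=s,fy=s,interpolation=cv2.INTER_CUBIC))
a=[("side0",220,290,120,110),("top0",350,190,100,90),("side0",210,140,120,110),("top0",110,160,220,165)]
T=np.zeros((600,800,3),np.uint8)
for i,(n,x,y,w,h) in enumerate(a):
    p,_=load(n); s=min(400/w,300/h); im=cv2.resize(p[y:y+h,x:x+w,::-1],None,fx=s,fy=s,interpolation=cv2.INTER_CUBIC)
    r0,c0=(i//2)*300,(i%2)*400; T[r0:r0+im.shape[0],c0:c0+im.shape[1]]=im[:300,:400]; print(i,s)
cv2.imwrite("pics/crops0.png",T)
E
```

```text
0 2.727272727272727
1 3.3333333333333335
2 2.727272727272727
3 1.8181818181818181
```

View pics/crops0.png

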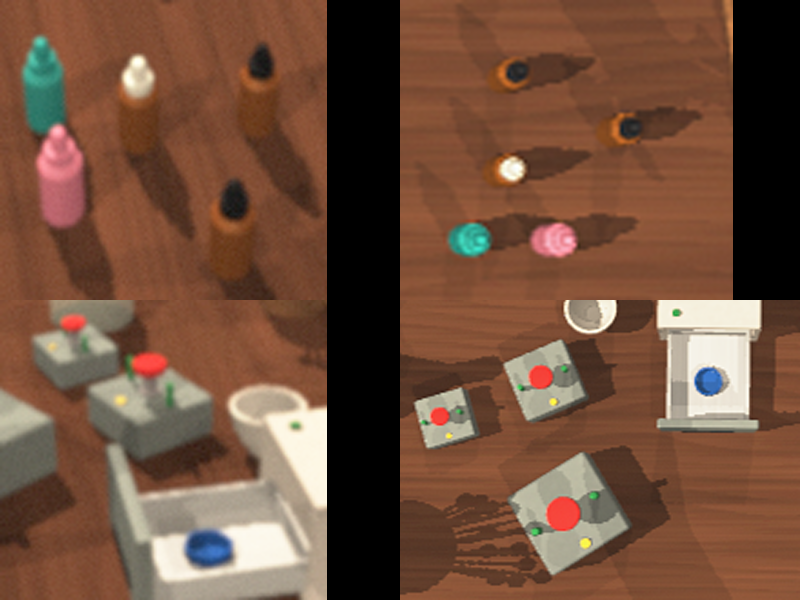

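```bash
python3 - <<'E'
from h import *
from rig import r
np.set_printoptions(precision=1,suppress=True)
s=r.calibration("side");t=r.calibration("top")
_,ds=load("side0");P,dt=load("top0")
for n,a,b in [("white tip",(270.6,312),(383.6,240.4)),("blackA",(315.5,308),(384.7,211.5)),("blackB",(305.5,358),(418.5,228.5)),("seat ring",(287,230.5),(279.4,204)),("plungermid",(265,163.3),(187.6,202.4))]:
    print(n,*tri(s,a,t,b),"top depth",world(t,*b,dt[int(round(b[1])),int(round(b[0]))]))
# plunger reds by top depth
hsv=cv2.cvtColor(P,cv2.COLOR_RGB2HSV)
m=((hsv[...,0]<6)|(hsv[...,0]>174))&(hsv[...,1]>190)&(hsv[...,2]>150)
k,l,st,ce=cv2.connectedComponentsWithStats(m.astype(np.uint8))
for i in range(1,k):
    if st[i,4]>20:
        d=np.median(dt[l==i]); print("red",ce[i],st[i],world(t,*ce[i],d), "diam", 2*np.sqrt(st[i,4]/np.pi)*d/t['fx'])
m=((hsv[...,0]>105)&(hsv[...,0]<125)&(hsv[...,1]>150))
k,l,st,ce=cv2.connectedComponentsWithStats(m.astype(np.uint8))
for i in range(1,k):
    if st[i,4]>20:
        d=np.median(dt[l==i]); print("blue",ce[i],st[i],world(t,*ce[i],d))
m=(hsv[...,0]>45)&(hsv[...,0]<80)&(hsv[...,1]>110)
k,l,st,ce=cv2.connectedComponentsWithStats(m.astype(np.uint8))
for i in range(1,k):
    if st[i,4]>3 and 110<ce[i][0]<300 and ce[i][1]>150:
        d=np.median(dt[l==i]); print("green",ce[i],st[i,4],world(t,*ce[i],d))
# drawer front top edge & mixer box
pts=[]
for v in range(210,240):
    for u in range(240,320):
        X=world(t,u,v,dt[v,u])
        if 98<X[2]<112: pts.append(X)
pts=np.array(pts);print("front top",len(pts),pts.mean(0),pts.min(0),pts.max(0)); print(cv2.fitLine(pts[:,:2].astype(np.float32),cv2.DIST_L2,0,.01,.01).ravel())
print("fronts lo/hi halves", cv2.minAreaRect(pts[:,:2].astype(np.float32)))
pts=[]
for v in range(100,190):
    for u in range(240,320):
        X=world(t,u,v,dt[v,u])
        if 113<X[2]<128: pts.append(X)
pts=np.array(pts);print("mixer",len(pts), cv2.minAreaRect(pts[:,:2].astype(np.float32)))
E
```

```text
white tip [ 455.  -244.7   82. ] 2.2609994330062326 top depth [ 453.6 -243.5   86.5]
blackA [ 543.5 -251.2   77.9] 2.814740552772471 top depth [ 541.9 -250.3   80.1]
blackB [ 492.3 -353.2   76.2] 3.321913332844085 top depth [ 490.8 -353.1   75.2]
seat ring [570.7  69.8  26.9] 0.48819341290859736 top depth [571.9  69.7  14.9]
plungermid [567.7 349.   89.8] 2.268113423520056 top depth [567.  349.7  86.7]
red [187. 202.] [182 196  12  13 112] [567.8 350.9  89.8] diam 36.23596372083449
red [131.4 223.7] [127 220  10   9  66] [502.8 522.8  70.6] diam 28.029556252862633
red [199.4 277.3] [191 269  18  18 245] [342.6 303.5 124.8] diam 51.381077166604314
blue [431.5 145.1] [423 140  18  11 111] [ 761.6 -416.4   30.4]
blue [279.  204.5] [272 198  15  14 162] [569.5  71.2  20.4]
green [261.3 166.6] 10 [671.  125.4 123.7]
green [200.  197.5] 10 [583.6 314.   75.6]
green [176. 208.] 7 [550.6 386.   79.1]
green [142.2 221. ] 5 [512.4 493.9  56.3]
green [122.8 226.8] 4 [494.3 552.8  57.8]
green [216.5 267. ] 12 [372.5 256.1 107.7]
green [184.9 286.8] 15 [314.4 348.3 106. ]
front top 281 [490.   71.1 105.7] [482.4 -12.   98.1] [498.1 152.7 111.9]
[  0.    1.  490.   71.1]
fronts lo/hi halves ((490.2105712890625, 70.32460021972656), (164.64076232910156, 15.50306224822998), 89.64457702636719)
mixer 3562 ((745.6433715820312, 69.17174530029297), (168.96714782714844, 200.4736785888672), 89.77185821533203)
```

Both choices hold up in the crops. The white-topped bottle is at about (454,-244.5) with its tip 82–86 mm high. The middle plunger head is 36–40 mm wide and 90 mm high, at (567.5,350). The seat is at (570.5,70.5), and the drawer closes along +x.

Now I move to a hover over the bottle.

>>> {"name": "jog_arm", "arguments": {"moves": [{"grip": -1, "translation": [0.03, -0.021, 0.004], "twist": [0, 0, 0]}, {"grip": -1, "translation": [0.03, -0.021, 0.004], "twist": [0, 0, 0]}, {"grip": -1, "translation": [0.03, -0.021, 0.004], "twist": [0, 0, 0]}, {"grip": -1, "translation": [0.03, -0.021, 0.004], "twist": [0, 0, 0]}, {"grip": -1, "translation": [0.03, -0.021, 0.004], "twist": [0, 0, 0]}, {"grip": -1, "translation": [0.03, -0.021, 0.004], "twist": [0, 0, 0]}, {"grip": -1, "translation": [0.03, -0.021, 0.004], "twist": [0, 0, 0]}, {"grip": -1, "translation": [0.03, -0.021, 0.004], "twist": [0, 0, 0]}, {"grip": -1, "translation": [0.03, -0.021, 0.004], "twist": [0, 0, 0]}, {"grip": -1, "translation": [0.03, -0.021, 0.004], "twist": [0, 0, 0]}], "squeeze": 25}}

```text
clock: 0.93
eef_pos: [450.2, -242.9, 191.0]
tcp_rot: [-3.141, 0.0, 0.447]
contact_force: [1.6, -1.2, 0.7]
opening: 0.998
```

>>> {"name": "jog_arm", "arguments": {"moves": [{"grip": -1, "translation": [0, 0, 0], "twist": [0, 0, 0.112]}, {"grip": -1, "translation": [0, 0, 0], "twist": [0, 0, 0.112]}, {"grip": -1, "translation": [0, 0, 0], "twist": [0, 0, 0.112]}, {"grip": -1, "translation": [0, 0, 0], "twist": [0, 0, 0.111]}, {"grip": -1, "translation": [0, 0, 0], "twist": [0, 0, 0]}, {"grip": -1, "translation": [0, 0, 0], "twist": [0, 0, 0]}]}}

```text
clock: 1.43
eef_pos: [449.7, -244.5, 191.1]
tcp_rot: [-3.141, 0.0, 0.003]
contact_force: [0.5, -0.8, 0.9]
opening: 1.0
```

```bash
python3 - <<'E'
from h import *
from rig import r
np.set_printoptions(precision=2,suppress=True)
S=r.sense(); c=r.calibration("wrist"); p,d=r.grab_frame("wrist")
print(S['clock'],S['eef_pos'],S['tcp_rot'],S['qpos'])
print("cam",-np.array(c['R']).T@c['t'], c['R'][2]); print(proj(c,np.array([454,-244.5,84])))
cv2.imwrite("pics/w1.png",p[:,:,::-1]); np.savez("pics/w1.npz",p=p,d=d); import pickle; pickle.dump(c,open("pics/w1.pkl","wb"))
E
```

```text
1.4333 [ 449.71 -244.53  191.06] [-3.14  0.    0.  ] [-0.5   0.22  1.91  0.    1.01  1.07]
cam [ 533.28 -244.97  333.1 ] [-0.33 -0.   -0.95]
(np.float64(281.1693565930931), np.float64(200.45869693126295))
```

View pics/w1.png

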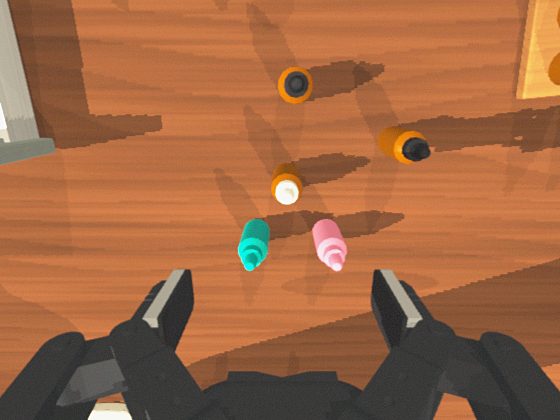

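White bulb at (287,192), black tops at (295,83) and (415,148), and turquoise and pink below it at (252,262) and (335,262). I refine the bottle position from this view and the side view.

```bash
python3 - <<'E'
from h import *
from rig import r
import pickle
np.set_printoptions(precision=1,suppress=True)
c=pickle.load(open("pics/w1.pkl","rb")); p,d=load("w1"); s=r.calibration("side");t=r.calibration("top")
print(planept(c,287,191.5,84), world(c,287,191.5,d[191,287]))
print(tri(c,(287,192),s,(270.6,312)),tri(c,(287,192),t,(383.6,240.4)))
for a in [(252,262),(335,262),(295,83),(415,148)]: print(a,world(c,*a,d[a[1],a[0]]))
hsv=cv2.cvtColor(p,cv2.COLOR_RGB2HSV); Z=np.array([[world(c,u,v,d[v,u]) for u in range(265,310)] for v in range(155,215)])
q=Z.reshape(-1,3); q=q[(q[:,2]>55)]; print(len(q),q.min(0),q.max(0),q.mean(0))
q=Z.reshape(-1,3); q=q[(q[:,2]>10)]; print(len(q),q.min(0),q.max(0),q.mean(0))
E
```

```text
[ 461.8 -249.3   84. ] [ 460.6 -249.4   79.7]
(array([ 458.3, -247.9,   83.3]), np.float64(6.0898904406227645)) (array([ 454.8, -249.5,   60.8]), np.float64(0.526892945805777))
(252, 262) [ 395.  -218.3   81.9]
(335, 262) [ 395.4 -293.2   82.1]
(295, 83) [ 545.2 -254.5   83.1]
(415, 148) [ 496.4 -354.1   74.3]
498 [ 445.9 -259.9   55. ] [ 533.3 -236.9  333.1] [ 460.8 -248.6   76.8]
994 [ 443.1 -262.9   10.3] [ 533.3 -234.2  333.1] [ 462.4 -248.5   60.1]
```

>>> {"name": "jog_arm", "arguments": {"moves": [{"grip": -1, "translation": [0.004, 0.0015, 0.02], "twist": [0, 0, 0]}, {"grip": -1, "translation": [0.004, 0.0015, 0.025], "twist": [0, 0, 0]}, {"grip": -1, "translation": [0, 0, 0.025], "twist": [0, 0, 0]}, {"grip": -1, "translation": [0, 0, 0.025], "twist": [0, 0, 0]}, {"grip": -1, "translation": [0, 0, 0.025], "twist": [0, 0, 0]}, {"grip": -1, "translation": [0, 0, 0.025], "twist": [0, 0, 0]}, {"grip": -1, "translation": [0, 0, 0.022], "twist": [0, 0, 0]}, {"grip": -1, "translation": [0, 0, 0], "twist": [0, 0, 0]}, {"grip": -1, "translation": [0, 0, 0], "twist": [0, 0, 0]}]}}

```text
clock: 2.23
eef_pos: [457.1, -247.3, 23.6]
tcp_rot: [-3.14, 0.002, 0.002]
contact_force: [0.7, 0.6, 0.5]
opening: 1.001
```

```bash
python3 - <<'E'
from h import *
from rig import r
np.set_printoptions(precision=2,suppress=True)
S=r.sense(); c=r.calibration("wrist"); p,d=r.grab_frame("wrist")
print(S['clock'],S['eef_pos'],S['contact_force'])
cv2.imwrite("pics/w2.png",p[:,:,::-1]); np.savez("pics/w2.npz",p=p,d=d); import pickle; pickle.dump(c,open("pics/w2.pkl","wb"))
E
```

```text
2.2333 [ 457.05 -247.33   23.63] [0.68 0.57 0.5 ]
```

View pics/w2.png

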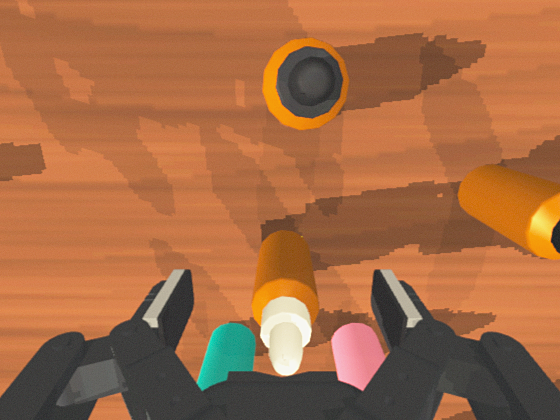

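The white-topped bottle stands between the open pads, with its column at about 287 and the pads at 180 and 383. I check its position across the pads by depth.

```bash
python3 - <<'E'
from h import *
import pickle
np.set_printoptions(precision=1,suppress=True)
c=pickle.load(open("pics/w2.pkl","rb")); p,d=load("w2")
for v in range(235,375,15): print(v,world(c,287,v,d[v,287]))
for uv in [(180,280),(183,310),(385,280),(380,310),(262,290),(312,290)]: print(uv,world(c,*uv,d[uv[1],uv[0]]))
E
```

```text
235 [ 470.1 -250.7    7. ]
250 [ 470.1 -250.5   25.2]
265 [ 470.4 -250.3   40.6]
280 [ 469.3 -250.1   51.3]
295 [ 465.  -250.1   55.7]
310 [ 465.1 -250.    65.6]
325 [ 461.9 -249.9   70.1]
340 [ 462.  -249.8   77.8]
355 [ 459.6 -249.8   82.1]
370 [ 454.6 -249.8   83.5]
(180, 280) [ 468.4 -204.8   50. ]
(183, 310) [ 454.2 -205.    51.4]
(385, 280) [ 467.7 -292.2   48.6]
(380, 310) [ 454.1 -290.8   50.9]
(262, 290) [ 465.3 -239.7   52.6]
(312, 290) [ 463.6 -260.9   50. ]
```

>>> {"name": "jog_arm", "arguments": {"moves": [{"grip": 1, "translation": [-0.0015, 0.001, 0], "twist": [0, 0, 0]}, {"grip": 1, "translation": [0, 0, 0], "twist": [0, 0, 0]}, {"grip": 1, "translation": [0, 0, 0], "twist": [0, 0, 0]}, {"grip": 1, "translation": [0, 0, 0], "twist": [0, 0, 0]}, {"grip": 1, "translation": [0, 0, 0], "twist": [0, 0, 0]}, {"grip": 1, "translation": [0, 0, 0], "twist": [0, 0, 0]}, {"grip": 1, "translation": [0, 0, 0], "twist": [0, 0, 0]}, {"grip": 1, "translation": [0, 0, 0], "twist": [0, 0, 0]}, {"grip": 1, "translation": [0, 0, 0], "twist": [0, 0, 0]}], "squeeze": 30}}

```text
clock: 3.03
eef_pos: [456.8, -248.8, 25.1]
tcp_rot: [3.141, -0.001, -0.0]
contact_force: [-0.8, 1.0, 7.7]
opening: 0.34
```

>>> {"name": "jog_arm", "arguments": {"moves": [{"grip": 1, "translation": [0, 0, -0.01], "twist": [0, 0, 0]}, {"grip": 1, "translation": [0, 0, -0.025], "twist": [0, 0, 0]}, {"grip": 1, "translation": [0, 0, -0.035], "twist": [0, 0, 0]}, {"grip": 1, "translation": [0, 0, -0.035], "twist": [0, 0, 0]}, {"grip": 1, "translation": [0, 0, -0.035], "twist": [0, 0, 0]}, {"grip": 1, "translation": [0, 0, 0], "twist": [0, 0, 0]}, {"grip": 1, "translation": [0, 0, 0], "twist": [0, 0, 0]}]}}

```text
clock: 3.62
eef_pos: [457.6, -249.3, 166.9]
tcp_rot: [3.139, -0.004, -0.0]
contact_force: [-0.1, -0.4, -1.1]
opening: 0.34
```

>>> {"name": "jog_arm", "arguments": {"moves": [{"grip": 1, "translation": [0.008, -0.02, 0], "twist": [0, 0, 0]}, {"grip": 1, "translation": [0.012, -0.034, 0], "twist": [0, 0, 0]}, {"grip": 1, "translation": [0.012, -0.035, 0], "twist": [0, 0, 0]}, {"grip": 1, "translation": [0.012, -0.035, 0], "twist": [0, 0, 0]}, {"grip": 1, "translation": [0.012, -0.035, 0], "twist": [0, 0, 0]}, {"grip": 1, "translation": [0.012, -0.035, 0], "twist": [0, 0, 0]}, {"grip": 1, "translation": [0.012, -0.035, 0], "twist": [0, 0, 0]}, {"grip": 1, "translation": [0.012, -0.035, 0], "twist": [0, 0, 0]}, {"grip": 1, "translation": [0.012, -0.035, 0], "twist": [0, 0, 0]}, {"grip": 1, "translation": [0.01, -0.02, 0], "twist": [0, 0, 0]}]}}

```text
clock: 4.45
eef_pos: [569.8, 73.6, 162.8]
tcp_rot: [-3.141, 0.002, 0.001]
contact_force: [0.3, -0.4, -0.7]
opening: 0.338
```

>>> {"name": "jog_arm", "arguments": {"moves": [{"grip": 1, "translation": [0, 0, 0], "twist": [0, 0, 0]}, {"grip": 1, "translation": [0, 0, 0], "twist": [0, 0, 0]}, {"grip": 1, "translation": [0, 0, 0], "twist": [0, 0, 0]}]}}

```text
clock: 4.7
eef_pos: [569.2, 69.8, 163.0]
tcp_rot: [3.141, 0.003, 0.0]
contact_force: [-0.3, -0.0, -0.8]
opening: 0.336
```

```bash
python3 - <<'E'
from h import *
from rig import r
import pickle
np.set_printoptions(precision=2,suppress=True)
S=r.sense(); print(S['clock'],S['eef_pos'],S['tcp_rot'],S['contact_force'],S['opening'])
T=np.zeros((420,1120,3),np.uint8)
for i,n in enumerate(["wrist","side","top"]):
    c=r.calibration(n); p,d=r.grab_frame(n); cv2.imwrite(f"pics/{n}3.png",p[:,:,::-1]); np.savez(f"pics/{n}3.npz",p=p,d=d); pickle.dump(c,open(f"pics/{n}3.pkl","wb"))
p,_=load("side3"); cv2.imwrite("pics/side3c.png",cv2.resize(p[100:280,200:440,::-1],None,fx=3,fy=3,interpolation=cv2.INTER_CUBIC))
E
```

```text
4.7 [569.15  69.81 163.04] [3.14 0.   0.  ] [-0.32 -0.04 -0.82] 0.33613329179424983
```

View pics/wrist3.png

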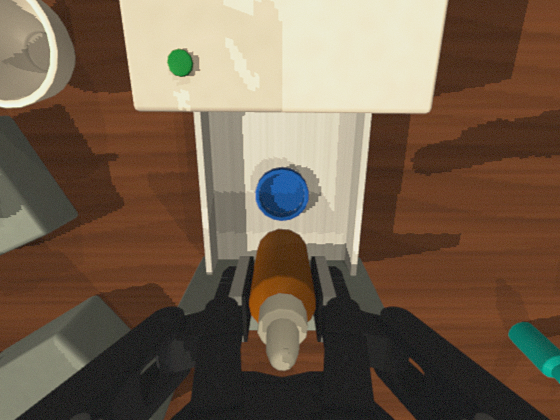

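View pics/side3c.png

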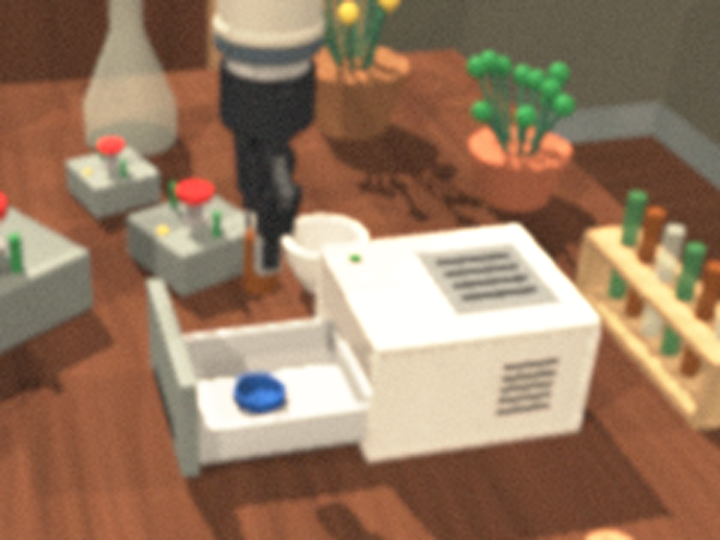

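The wrist view shows the ring centred at (282,193) and the held bottle directly below it, on columns 250–313. I measure the seat relative to the bottle in this frame.

```bash
python3 - <<'E'
from h import *
import pickle
np.set_printoptions(precision=1,suppress=True)
c=pickle.load(open("pics/wrist3.pkl","rb")); p,d=load("wrist3")
for v in (240,255,270,285,300,330,355): print(v,world(c,282,v,d[v,282]))
# level-by-level horizontal extents of the body
hsv=cv2.cvtColor(p,cv2.COLOR_RGB2HSV)
m=((hsv[...,0]>105)&(hsv[...,0]<125)&(hsv[...,1]>140)); m[:,:230]=0; m[:,330:]=0; m[:150]=0;m[230:]=0
vs,us=np.nonzero(m); W=np.array([world(c,u,v,d[v,u]) for u,v in zip(us,vs)])
(e)=cv2.fitEllipse(np.stack([us,vs],1)[cv2.convexHull(np.stack([us,vs],1).astype(np.int32),returnPoints=False).ravel()].astype(np.float32)); print("ell",e,"plane30",planept(c,*e[0],30))
rim=W[W[:,2]>26]; print("rim",len(rim),rim.min(0),rim.max(0),(rim.min(0)+rim.max(0))/2,cv2.minEnclosingCircle(rim[:,:2].astype(np.float32)))
fl=W[W[:,2]<22]; print("floor",fl.mean(0),fl.min(0),fl.max(0))
mb=((hsv[...,0]>5)&(hsv[...,0]<20)&(hsv[...,1]>150)); mb[:,:245]=0;mb[:,318:]=0;mb[:225]=0;mb[325:]=0
vs,us=np.nonzero(mb); B=np.array([world(c,u,v,d[v,u]) for u,v in zip(us,vs)])
for lo in range(140,200,10):
    q=B[(B[:,2]>lo)&(B[:,2]<lo+10)]
    if len(q)>8: print(lo,len(q),q.min(0),q.max(0))
# panel/mixer
for a in [(300,105),(200,100),(350,108)]: print(a,world(c,*a,d[a[1],a[0]]))
E
```

```text
240 [582.8  69.1 154.1]
255 [582.6  69.1 170.7]
270 [582.7  69.1 184.8]
285 [580.6  69.1 193.2]
300 [578.3  69.1 200.2]
330 [653.1  69.2 304.9]
355 [571.4  69.1 221.2]
ell ((281.6435546875, 193.83514404296875), (51.80284118652344, 52.37153625488281), 106.95143127441406) plane30 [571.3  69.3  30. ]
rim 566 [545.8  45.8  26.1] [653.1  93.  304.9] [599.4  69.4 165.5] ((599.3846435546875, 71.19288635253906), 53.71498489379883)
floor [568.8  69.3  18.2] [548.3  49.1  15.8] [588.2  90.2  21.9]
140 295 [574.2  56.  140.1] [583.5  82.8 150. ]
150 390 [569.5  55.8 150. ] [583.3  84.2 160. ]
160 472 [570.7  54.8 160. ] [583.4  83.8 170. ]
170 573 [570.8  54.8 170.1] [583.9  83.7 180. ]
180 854 [559.8  54.8 180. ] [583.7  83.9 190. ]
190 1246 [560.1  54.8 190. ] [583.3  83.8 197.2]
(300, 105) [650.   59.  119.2]
(200, 100) [652.6 115.  119.5]
(350, 108) [648.3  30.4 117.9]
```

>>> {"name": "jog_arm", "arguments": {"moves": [{"grip": 1, "translation": [0.002, 0, 0.01], "twist": [0, 0, 0]}, {"grip": 1, "translation": [0, 0, 0.02], "twist": [0, 0, 0]}, {"grip": 1, "translation": [0, 0, 0.02], "twist": [0, 0, 0]}, {"grip": 1, "translation": [0, 0, 0.02], "twist": [0, 0, 0]}, {"grip": 1, "translation": [0, 0, 0.02], "twist": [0, 0, 0]}, {"grip": 1, "translation": [0, 0, 0.01], "twist": [0, 0, 0]}, {"grip": 1, "translation": [0, 0, 0.005], "twist": [0, 0, 0]}, {"grip": 1, "translation": [0, 0, 0.003], "twist": [0, 0, 0]}, {"grip": 1, "translation": [0, 0, 0], "twist": [0, 0, 0]}]}}

```text
clock: 5.6
eef_pos: [572.6, 70.1, 56.2]
tcp_rot: [-3.142, 0.0, -0.001]
contact_force: [1.4, 0.4, -0.5]
opening: 0.338
```

```bash
python3 - <<'E'
from h import *
from rig import r
S=r.sense(); print(S['clock'],S['eef_pos'],S['contact_force'])
p,d=r.grab_frame("wrist"); cv2.imwrite("pics/w4.png",p[:,:,::-1])
E
```

```text
5.6 [572.55408054  70.1251655   56.20473518] [ 1.39164593  0.36654033 -0.4721764 ]
```

View pics/w4.png

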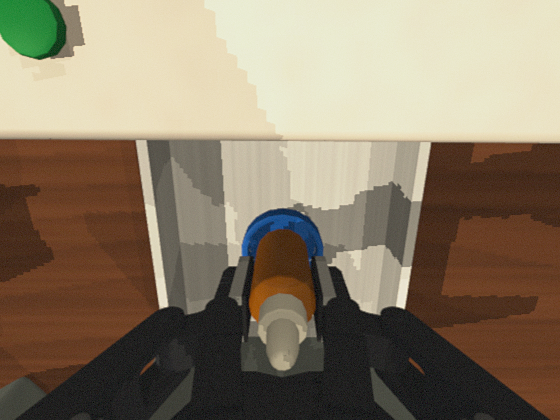

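The ring spans columns 243–323 and its far edge is at row 210. The bottle, at 250–315, is centred over it with about 7 mm of gap in front. I lower it to the floor.

>>> {"name": "jog_arm", "arguments": {"moves": [{"grip": 1, "translation": [0, 0, 0.005], "twist": [0, 0, 0]}, {"grip": 1, "translation": [0, 0, 0.004], "twist": [0, 0, 0]}, {"grip": 1, "translation": [0, 0, 0.002], "twist": [0, 0, 0]}, {"grip": 1, "translation": [0, 0, 0], "twist": [0, 0, 0]}, {"grip": 1, "translation": [0, 0, 0], "twist": [0, 0, 0]}]}}

```text
clock: 6.07
eef_pos: [572.4, 70.4, 45.3]
tcp_rot: [3.142, 0.0, -0.0]
contact_force: [-0.1, -0.8, -1.0]
opening: 0.338
```

>>> {"name": "jog_arm", "arguments": {"moves": [{"grip": 1, "translation": [0, 0, 0.001], "twist": [0, 0, 0]}, {"grip": 1, "translation": [0, 0, 0], "twist": [0, 0, 0]}, {"grip": 1, "translation": [0, 0, 0.001], "twist": [0, 0, 0]}, {"grip": 1, "translation": [0, 0, 0], "twist": [0, 0, 0]}]}}

```text
clock: 6.4
eef_pos: [572.4, 70.3, 43.3]
tcp_rot: [3.142, -0.0, -0.0]
contact_force: [0.3, -0.2, -0.8]
opening: 0.34
```

>>> {"name": "jog_arm", "arguments": {"moves": [{"grip": 1, "translation": [0, 0, 0.001], "twist": [0, 0, 0]}, {"grip": 1, "translation": [0, 0, 0], "twist": [0, 0, 0]}, {"grip": 1, "translation": [0, 0, 0], "twist": [0, 0, 0]}]}}

```text
clock: 6.65
eef_pos: [573.3, 70.4, 43.1]
tcp_rot: [-3.141, -0.002, -0.0]
contact_force: [-0.3, -0.1, 5.7]
opening: 0.339
```

>>> {"name": "jog_arm", "arguments": {"moves": [{"grip": 1, "translation": [0, 0, 0.001], "twist": [0, 0, 0]}, {"grip": 1, "translation": [0, 0, 0], "twist": [0, 0, 0]}, {"grip": 1, "translation": [0, 0, 0], "twist": [0, 0, 0]}]}}

```text
clock: 6.9
eef_pos: [574.4, 70.4, 43.1]
tcp_rot: [-3.141, -0.004, -0.0]
contact_force: [-0.5, -1.1, 13.5]
opening: 0.339
```

Contact with the floor (13 N). I ease up and open.

>>> {"name": "jog_arm", "arguments": {"moves": [{"grip": 1, "translation": [0, 0, -0.0015], "twist": [0, 0, 0]}, {"grip": 1, "translation": [0, 0, 0], "twist": [0, 0, 0]}, {"grip": 0.1, "translation": [0, 0, 0], "twist": [0, 0, 0]}, {"grip": 0, "translation": [0, 0, 0], "twist": [0, 0, 0]}, {"grip": -0.2, "translation": [0, 0, 0], "twist": [0, 0, 0]}, {"grip": -0.4, "translation": [0, 0, 0], "twist": [0, 0, 0]}, {"grip": -0.4, "translation": [0, 0, 0], "twist": [0, 0, 0]}, {"grip": -0.4, "translation": [0, 0, 0], "twist": [0, 0, 0]}]}}

```text
clock: 7.57
eef_pos: [572.4, 70.3, 42.7]
tcp_rot: [3.142, 0.0, -0.0]
contact_force: [0.2, 0.7, 0.7]
opening: 0.701
```

```bash
python3 - <<'E'
from h import *
from rig import r
S=r.sense(); print(S['clock'],S['eef_pos'],S['contact_force'],S['opening'])
p,d=r.grab_frame("wrist"); cv2.imwrite("pics/w5.png",p[:,:,::-1])
E
```

```text
7.5667 [572.36772247  70.33999057  42.65560264] [0.1609559  0.73412791 0.73702225] 0.7006648658257836
```

View pics/w5.png

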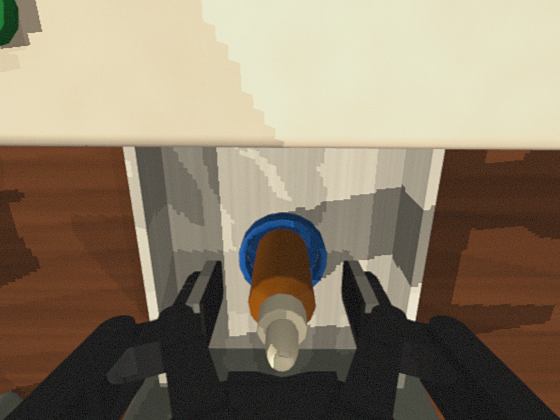

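The bottle stands inside the ring and both pads are clear of it, at columns 205 and 360. I lift straight up, back off in front of the panel, and look again.

>>> {"name": "jog_arm", "arguments": {"moves": [{"grip": -0.4, "translation": [0, 0, -0.008], "twist": [0, 0, 0]}, {"grip": -0.4, "translation": [0, 0, -0.02], "twist": [0, 0, 0]}, {"grip": -0.4, "translation": [0, 0, -0.03], "twist": [0, 0, 0]}, {"grip": -0.4, "translation": [0, 0, -0.035], "twist": [0, 0, 0]}, {"grip": -0.4, "translation": [0, 0, -0.035], "twist": [0, 0, 0]}, {"grip": 1, "translation": [-0.025, 0, 0], "twist": [0, 0, 0]}, {"grip": 1, "translation": [-0.035, 0, 0], "twist": [0, 0, 0]}, {"grip": 1, "translation": [-0.035, 0, 0], "twist": [0, 0, 0]}, {"grip": 1, "translation": [-0.035, 0, 0], "twist": [0, 0, 0]}, {"grip": 1, "translation": [0, 0, 0], "twist": [0, 0, 0]}]}}

```text
clock: 8.45
eef_pos: [435.3, 69.8, 170.2]
tcp_rot: [3.141, 0.006, 0.0]
contact_force: [-0.4, -1.1, 0.3]
opening: 0.004
```

```bash
python3 - <<'E'
from h import *
from rig import r
import pickle
np.set_printoptions(precision=1,suppress=True)
S=r.sense(); c=r.calibration("wrist"); print(S['clock'],S['eef_pos'],S['contact_force'],S['opening'])
p,d=r.grab_frame("wrist"); cv2.imwrite("pics/w6.png",p[:,:,::-1]); np.savez("pics/w6.npz",p=p,d=d); pickle.dump(c,open("pics/w6.pkl","wb"))
E
```

```text
8.45 [435.3  69.8 170.2] [-0.4 -1.1  0.3] 0.0040220449555845505
```

View pics/w6.png

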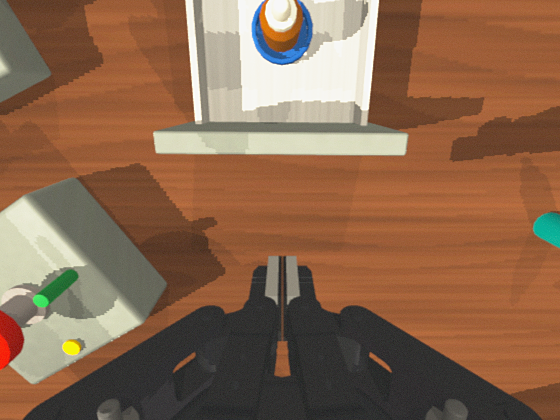

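The drawer and bottle are fine, with the panel at row 142 and the fingers shut in front of it. I descend and start pushing.

>>> {"name": "jog_arm", "arguments": {"moves": [{"grip": 1, "translation": [0, 0, 0.03], "twist": [0, 0, 0]}, {"grip": 1, "translation": [0, 0, 0.03], "twist": [0, 0, 0]}, {"grip": 1, "translation": [0, 0, 0.03], "twist": [0, 0, 0]}, {"grip": 1, "translation": [0, 0, 0.017], "twist": [0, 0, 0]}, {"grip": 1, "translation": [0.01, 0, 0], "twist": [0, 0, 0]}, {"grip": 1, "translation": [0.01, 0, 0], "twist": [0, 0, 0]}, {"grip": 1, "translation": [0.005, 0, 0], "twist": [0, 0, 0]}, {"grip": 1, "translation": [0.004, 0, 0], "twist": [0, 0, 0]}, {"grip": 1, "translation": [0.004, 0, 0], "twist": [0, 0, 0]}, {"grip": 1, "translation": [0.004, 0, 0], "twist": [0, 0, 0]}]}}

```text
clock: 9.33
eef_pos: [480.2, 70.4, 64.6]
tcp_rot: [-3.141, -0.001, -0.0]
contact_force: [-2.4, -0.2, 1.0]
opening: 0.005
```

>>> {"name": "jog_arm", "arguments": {"moves": [{"grip": 1, "translation": [0.005, 0, 0], "twist": [0, 0, 0]}, {"grip": 1, "translation": [0.005, 0, 0], "twist": [0, 0, 0]}, {"grip": 1, "translation": [0.005, 0, 0], "twist": [0, 0, 0]}, {"grip": 1, "translation": [0.005, 0, 0], "twist": [0, 0, 0]}, {"grip": 1, "translation": [0.005, 0, 0], "twist": [0, 0, 0]}, {"grip": 1, "translation": [0.005, 0, 0], "twist": [0, 0, 0]}, {"grip": 1, "translation": [0.005, 0, 0], "twist": [0, 0, 0]}, {"grip": 1, "translation": [0.005, 0, 0], "twist": [0, 0, 0]}, {"grip": 1, "translation": [0.005, 0, 0], "twist": [0, 0, 0]}, {"grip": 1, "translation": [0.005, 0, 0], "twist": [0, 0, 0]}]}}

```text
clock: 10.17
eef_pos: [530.2, 70.2, 64.0]
tcp_rot: [3.141, -0.001, -0.0]
contact_force: [-1.4, -1.7, 5.9]
opening: -0.0
```

```bash
python3 - <<'E'
from h import *
from rig import r
S=r.sense(); print(S['clock'],S['eef_pos'],S['contact_force'],S['opening'])
p,d=r.grab_frame("wrist"); cv2.imwrite("pics/w7.png",p[:,:,::-1])
E
```

```text
10.1667 [530.24660653  70.15522589  64.01015161] [-1.41612444 -1.6952887   5.93755056] -4.2958223462069606e-05
```

View pics/w7.png

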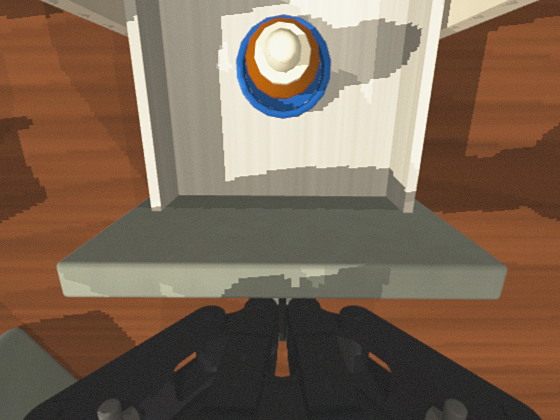

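>>> {"name": "jog_arm", "arguments": {"moves": [{"grip": 1, "translation": [0, 0, 0], "twist": [0, 0, 0]}, {"grip": 1, "translation": [0, 0, 0], "twist": [0, 0, 0]}, {"grip": 1, "translation": [0.005, 0, 0], "twist": [0, 0, 0]}]}}

```text
clock: 10.47
eef_pos: [532.9, 70.3, 63.3]
tcp_rot: [3.141, 0.003, -0.0]
contact_force: [-2.2, 0.1, -0.8]
opening: -0.001
```

The upward force was a transient. I continue pushing.

>>> {"name": "jog_arm", "arguments": {"moves": [{"grip": 1, "translation": [0.005, 0, 0], "twist": [0, 0, 0]}, {"grip": 1, "translation": [0.006, 0, 0], "twist": [0, 0, 0]}, {"grip": 1, "translation": [0.006, 0, 0], "twist": [0, 0, 0]}, {"grip": 1, "translation": [0.006, 0, 0], "twist": [0, 0, 0]}, {"grip": 1, "translation": [0.006, 0, 0], "twist": [0, 0, 0]}, {"grip": 1, "translation": [0.006, 0, 0], "twist": [0, 0, 0]}, {"grip": 1, "translation": [0.006, 0, 0], "twist": [0, 0, 0]}, {"grip": 1, "translation": [0.006, 0, 0], "twist": [0, 0, 0]}, {"grip": 1, "translation": [0.006, 0, 0], "twist": [0, 0, 0]}, {"grip": 1, "translation": [0.006, 0, 0], "twist": [0, 0, 0]}]}}

```text
clock: 11.3
eef_pos: [594.0, 70.3, 63.8]
tcp_rot: [3.142, 0.0, -0.0]
contact_force: [-0.8, -1.2, -0.5]
opening: 0.004
```

>>> {"name": "jog_arm", "arguments": {"moves": [{"grip": 1, "translation": [0.005, 0, 0], "twist": [0, 0, 0]}, {"grip": 1, "translation": [0.005, 0, 0], "twist": [0, 0, 0]}, {"grip": 1, "translation": [0.004, 0, 0], "twist": [0, 0, 0]}, {"grip": 1, "translation": [0.003, 0, 0], "twist": [0, 0, 0]}, {"grip": 1, "translation": [0, 0, 0], "twist": [0, 0, 0]}]}}

```text
clock: 11.72
eef_pos: [611.4, 70.4, 63.9]
tcp_rot: [-3.141, -0.001, -0.0]
contact_force: [0.1, 0.0, -0.2]
opening: 0.001
```

>>> {"name": "jog_arm", "arguments": {"moves": [{"grip": 1, "translation": [0.003, 0, 0], "twist": [0, 0, 0]}, {"grip": 1, "translation": [0.003, 0, 0], "twist": [0, 0, 0]}, {"grip": 1, "translation": [0.002, 0, 0], "twist": [0, 0, 0]}, {"grip": 1, "translation": [0.002, 0, 0], "twist": [0, 0, 0]}]}}

```text
clock: 12.05
eef_pos: [618.4, 70.3, 63.4]
tcp_rot: [3.141, 0.005, -0.0]
contact_force: [-14.4, 0.3, 5.1]
opening: -0.003
```

```bash
python3 - <<'E'
from h import *
from rig import r
import pickle
for n in ["side","wrist"]:
    c=r.calibration(n); p,d=r.grab_frame(n); np.savez(f"pics/{n}8.npz",p=p,d=d); pickle.dump(c,open(f"pics/{n}8.pkl","wb")); cv2.imwrite(f"pics/{n}8.png",p[:,:,::-1])
p,_=load("side8"); cv2.imwrite("pics/side8c.png",cv2.resize(p[100:280,200:440,::-1],None,fx=3,fy=3,interpolation=cv2.INTER_CUBIC))
E
```

```text
(no output)
```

View pics/side8c.png

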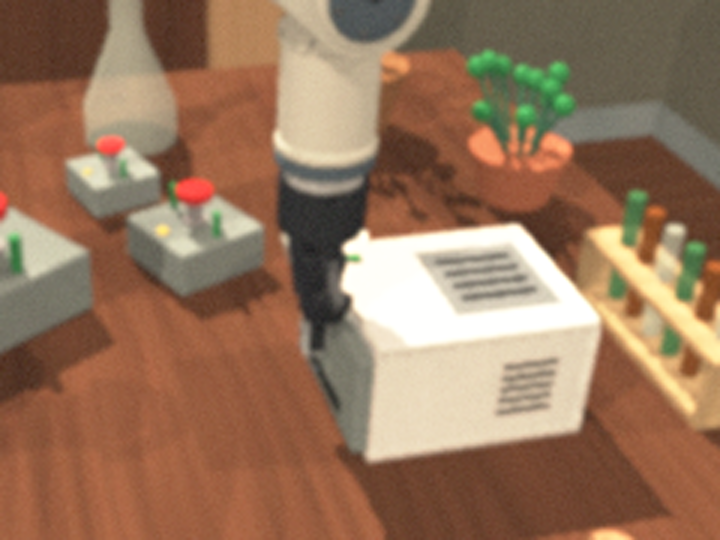

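View pics/wrist8.png

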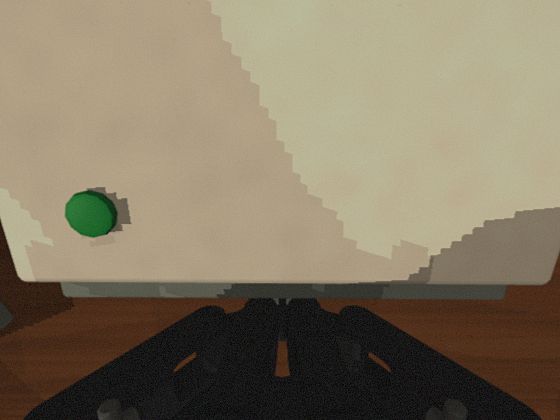

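The drawer is against its stop: 14 N at x = 618.4, matching the predicted 618.5. The panel is flush with the mixer face in both views. I back off slightly, rise and look.

>>> {"name": "jog_arm", "arguments": {"moves": [{"grip": 1, "translation": [0, 0, 0], "twist": [0, 0, 0]}, {"grip": 1, "translation": [0, 0, 0], "twist": [0, 0, 0]}, {"grip": 1, "translation": [-0.01, 0, 0], "twist": [0, 0, 0]}, {"grip": 1, "translation": [-0.025, 0, 0], "twist": [0, 0, 0]}, {"grip": 1, "translation": [-0.025, 0, 0], "twist": [0, 0, 0]}, {"grip": 1, "translation": [0, 0, -0.035], "twist": [0, 0, 0]}, {"grip": 1, "translation": [0, 0, -0.035], "twist": [0, 0, 0]}, {"grip": 1, "translation": [0, 0, -0.035], "twist": [0, 0, 0]}, {"grip": 1, "translation": [0, 0, 0], "twist": [0, 0, 0]}]}}

```text
clock: 12.9
eef_pos: [564.3, 70.9, 175.7]
tcp_rot: [-3.14, -0.011, -0.0]
contact_force: [1.5, -0.0, 0.4]
opening: 0.002
```

```bash
python3 - <<'E'
from h import *
from rig import r
import pickle
np.set_printoptions(precision=1,suppress=True)
n="side"
S=r.sense(); print(S['clock'],S['eef_pos'],S['contact_force'])
p,d=r.grab_frame("side"); cv2.imwrite("pics/side9c.png",cv2.resize(p[100:280,200:440,::-1],None,fx=3,fy=3,interpolation=cv2.INTER_CUBIC))
c=r.calibration("wrist"); p,d=r.grab_frame("wrist"); cv2.imwrite("pics/w9.png",p[:,:,::-1])
pts=np.array([world(c,u,v,d[v,u]) for v in range(0,420,2) for u in range(0,560,2)])
q=pts[(pts[:,2]>100)&(pts[:,2]<110)&(abs(pts[:,1]-70)<60)&(pts[:,0]>590)]; print("panel top",len(q),q.min(0),q.max(0))
q=pts[(pts[:,2]>115)&(pts[:,2]<125)&(abs(pts[:,1]-70)<60)&(pts[:,0]>600)]; print("mixer",q.min(0))
E
```

```text
12.9 [564.3  70.9 175.7] [ 1.5 -0.   0.4]
panel top 1117 [631.1  10.1 102.2] [646.1 129.8 107.7]
mixer [646.1  10.  115.3]
```

View pics/side9c.png

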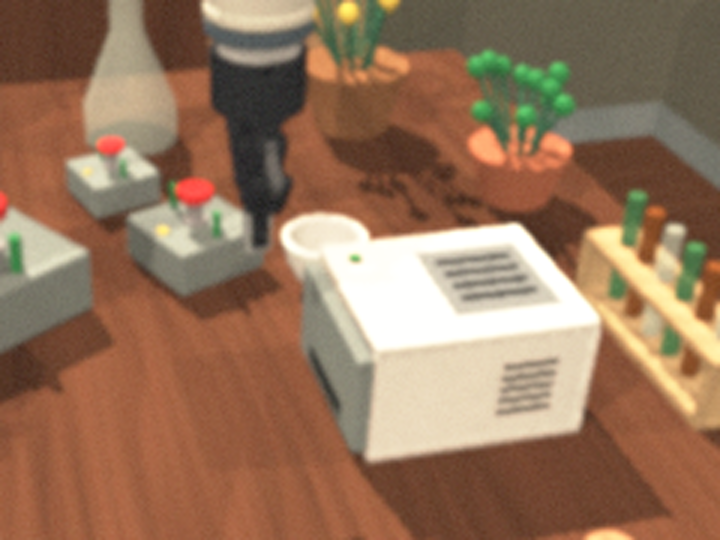

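View pics/w9.png

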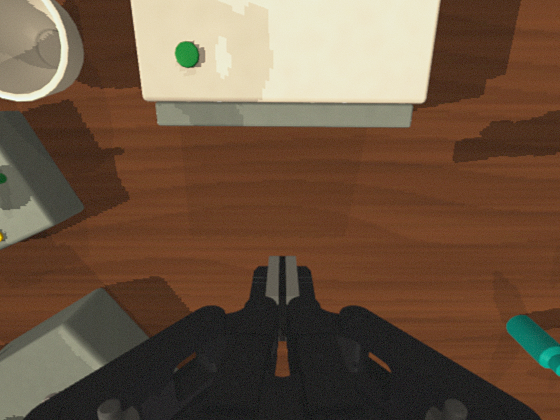

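The panel spans x = 631–646, flush with the mixer face at 646, so the drawer is shut. Next I move to hover over the middle plunger.

>>> {"name": "jog_arm", "arguments": {"moves": [{"grip": 1, "translation": [0, -0.02, 0], "twist": [0, 0, 0]}, {"grip": 1, "translation": [0, -0.035, 0], "twist": [0, 0, 0]}, {"grip": 1, "translation": [0, -0.035, 0], "twist": [0, 0, 0]}, {"grip": 1, "translation": [0, -0.035, 0], "twist": [0, 0, 0]}, {"grip": 1, "translation": [0.004, -0.035, 0], "twist": [0, 0, 0]}, {"grip": 1, "translation": [0, -0.035, 0], "twist": [0, 0, 0]}, {"grip": 1, "translation": [0, -0.035, 0], "twist": [0, 0, 0]}, {"grip": 1, "translation": [0, -0.03, 0], "twist": [0, 0, 0]}, {"grip": 1, "translation": [0, -0.02, 0], "twist": [0, 0, 0]}]}}

```text
clock: 13.75
eef_pos: [563.4, 353.0, 166.8]
tcp_rot: [3.141, 0.001, 0.001]
contact_force: [0.3, -0.5, -0.0]
opening: 0.0
```

>>> {"name": "jog_arm", "arguments": {"moves": [{"grip": 1, "translation": [0, 0, 0], "twist": [0, 0, 0]}, {"grip": 1, "translation": [0, 0, 0], "twist": [0, 0, 0]}, {"grip": 1, "translation": [0, 0, 0], "twist": [0, 0, 0]}]}}

```text
clock: 14.0
eef_pos: [563.8, 349.3, 167.4]
tcp_rot: [3.14, 0.002, 0.0]
contact_force: [-0.6, 0.1, -0.7]
opening: -0.001
```

```bash
python3 - <<'E'
from h import *
from rig import r
np.set_printoptions(precision=1,suppress=True)
S=r.sense(); print(S['clock'],S['eef_pos'],S['tcp_rot'],S['contact_force'])
c=r.calibration("wrist"); p,d=r.grab_frame("wrist"); cv2.imwrite("pics/w10.png",p[:,:,::-1])
hsv=cv2.cvtColor(p,cv2.COLOR_RGB2HSV)
for name,m in [("red",((hsv[...,0]<6)|(hsv[...,0]>174))&(hsv[...,1]>190)&(hsv[...,2]>120)),("green",(hsv[...,0]>45)&(hsv[...,0]<80)&(hsv[...,1]>110))]:
  k,l,st,ce=cv2.connectedComponentsWithStats(m.astype(np.uint8))
  for i in range(1,k):
    if st[i,4]>60:
        vs,us=np.nonzero(l==i); W=np.array([world(c,u,v,d[v,u]) for u,v in zip(us,vs)]); z=W[:,2]
        top=W[z>np.percentile(z,95)-4]; print(name,ce[i],st[i],"top",len(top),(top.min(0)+top.max(0))/2,top.max(0)-top.min(0),np.median(top[:,2]))
E
```

```text
14.0 [563.8 349.3 167.4] [3.1 0.  0. ] [-0.6  0.1 -0.7]
red [279.7 209.3] [ 254  184   52   51 2010] top 1967 [598.7 350.3 197.9] [ 97.7  38.2 222.7] 89.44131141378116
red [ 85.8 272.3] [ 67 256  38  33 936] top 836 [568.1 442.8 188.1] [158.9 188.  242.4] 69.67626730282954
green [325.6 183.2] [319 174  15  19 175] top 105 [614.2 329.6 191.9] [ 66.6  38.6 234.9] 77.45879078823454
green [235.8 220.6] [229 211  14  20 177] top 97 [552.7 386.9  76.7] [8.8 8.  4.7] 77.36628118678036
green [125.5 255.2] [117 247  18  17 139] top 53 [512.5 492.1  59.7] [6.7 7.1 4.2] 60.129902468043525
green [ 60.7 276.4] [ 55 270  11  12  77] top 55 [568.9 452.6 183.3] [157.3 207.4 252. ] 59.97597875565292
```

View pics/w10.png

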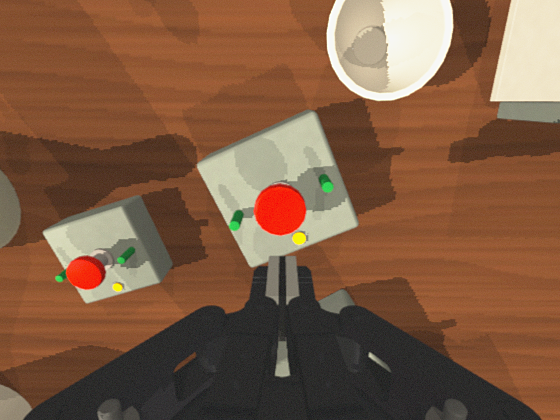

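The red head is at (280,209), green pegs at (236,220) and (326,183), and the top is measured at 89.4 mm. I descend to just above it.

>>> {"name": "jog_arm", "arguments": {"moves": [{"grip": 1, "translation": [0.0045, -0.0005, 0.02], "twist": [0, 0, 0]}, {"grip": 1, "translation": [0, 0, 0.025], "twist": [0, 0, 0]}, {"grip": 1, "translation": [0, 0, 0.015], "twist": [0, 0, 0]}, {"grip": 1, "translation": [0, 0, 0.007], "twist": [0, 0, 0]}, {"grip": 1, "translation": [0, 0, 0], "twist": [0, 0, 0]}, {"grip": 1, "translation": [0, 0, 0], "twist": [0, 0, 0]}, {"grip": 1, "translation": [0, 0, 0], "twist": [0, 0, 0]}]}}

```text
clock: 14.63
eef_pos: [569.8, 350.8, 103.0]
tcp_rot: [-3.141, -0.001, -0.001]
contact_force: [0.6, 0.3, 0.6]
opening: -0.001
```

```bash
python3 - <<'E'
from h import *
from rig import r
np.set_printoptions(precision=1,suppress=True)
S=r.sense(); print(S['clock'],S['eef_pos'],S['tcp_rot'],S['contact_force'])
c=r.calibration("wrist"); p,d=r.grab_frame("wrist"); cv2.imwrite("pics/w11.png",p[:,:,::-1])
E
```

```text
14.6333 [569.8 350.8 103. ] [-3.1 -0.  -0. ] [0.6 0.3 0.6]
```

View pics/w11.png

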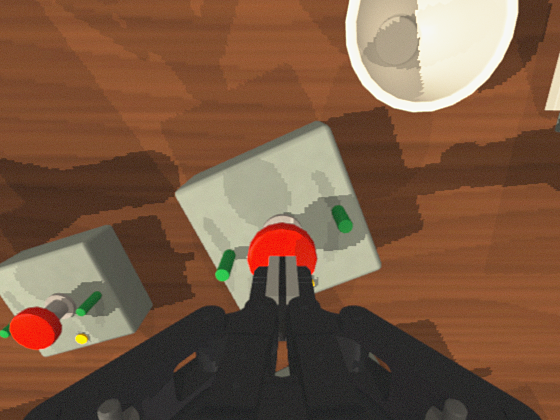

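The fingers line up with the head, at columns 248–317 with its centre at 282. I descend slowly.

>>> {"name": "jog_arm", "arguments": {"moves": [{"grip": 1, "translation": [-0.001, 0, 0.004], "twist": [0, 0, 0]}, {"grip": 1, "translation": [0, 0, 0.004], "twist": [0, 0, 0]}, {"grip": 1, "translation": [0, 0, 0.003], "twist": [0, 0, 0]}, {"grip": 1, "translation": [0, 0, 0.001], "twist": [0, 0, 0]}, {"grip": 1, "translation": [0, 0, 0], "twist": [0, 0, 0]}, {"grip": 1, "translation": [0, 0, 0], "twist": [0, 0, 0]}]}}

```text
clock: 15.18
eef_pos: [567.9, 350.8, 89.9]
tcp_rot: [3.141, 0.0, -0.0]
contact_force: [-0.9, -0.0, 2.2]
opening: -0.001
```

>>> {"name": "jog_arm", "arguments": {"moves": [{"grip": 1, "translation": [0, 0, 0.002], "twist": [0, 0, 0]}, {"grip": 1, "translation": [0, 0, 0.001], "twist": [0, 0, 0]}, {"grip": 1, "translation": [0, 0, 0], "twist": [0, 0, 0]}, {"grip": 1, "translation": [0, 0, 0], "twist": [0, 0, 0]}]}}

```text
clock: 15.52
eef_pos: [568.0, 350.9, 86.9]
tcp_rot: [-3.142, 0.0, -0.0]
contact_force: [-0.8, -0.5, 3.5]
opening: 0.001
```

>>> {"name": "jog_arm", "arguments": {"moves": [{"grip": 1, "translation": [0, 0, 0.002], "twist": [0, 0, 0]}, {"grip": 1, "translation": [0, 0, 0.001], "twist": [0, 0, 0]}, {"grip": 1, "translation": [0, 0, 0], "twist": [0, 0, 0]}, {"grip": 1, "translation": [0, 0, 0], "twist": [0, 0, 0]}]}}

```text
clock: 15.85
eef_pos: [568.0, 350.9, 83.8]
tcp_rot: [-3.141, -0.0, -0.0]
contact_force: [-1.2, 0.0, 4.5]
opening: -0.0
```

Contact began at about 90 mm, and the force follows the spring (3 N + 0.3 N/mm). About 6 mm more is needed.

>>> {"name": "jog_arm", "arguments": {"moves": [{"grip": 1, "translation": [0, 0, 0.002], "twist": [0, 0, 0]}, {"grip": 1, "translation": [0, 0, 0.002], "twist": [0, 0, 0]}, {"grip": 1, "translation": [0, 0, 0.0015], "twist": [0, 0, 0]}, {"grip": 1, "translation": [0, 0, 0], "twist": [0, 0, 0]}, {"grip": 1, "translation": [0, 0, 0], "twist": [0, 0, 0]}, {"grip": 1, "translation": [0, 0, 0], "twist": [0, 0, 0]}]}}

```text
clock: 16.35
eef_pos: [568.0, 350.9, 78.5]
tcp_rot: [-3.141, -0.0, -0.0]
contact_force: [-1.6, -0.1, 5.5]
opening: -0.003
```

```bash
python3 - <<'E'
from h import *
from rig import r
np.set_printoptions(precision=1,suppress=True)
for n in ("side","wrist","top"):
    S=r.sense(); print(S['clock'],S['eef_pos'],S['contact_force'])
    c=r.calibration(n); p,d=r.grab_frame(n); cv2.imwrite(f"pics/{n}12.png",p[:,:,::-1])
    if n=="side": cv2.imwrite("pics/side12c.png",cv2.resize(p[130:270,210:350,::-1],None,fx=4,fy=4,interpolation=cv2.INTER_CUBIC))
    hsv=cv2.cvtColor(p,cv2.COLOR_RGB2HSV)
    if n!="wrist": continue
    for name,m in [("red",((hsv[...,0]<6)|(hsv[...,0]>174))&(hsv[...,1]>190)&(hsv[...,2]>120)),("green",(hsv[...,0]>45)&(hsv[...,0]<80)&(hsv[...,1]>110))]:
      k,l,st,ce=cv2.connectedComponentsWithStats(m.astype(np.uint8))
      for i in range(1,k):
        if st[i,4]>100:
          vs,us=np.nonzero(l==i); W=np.array([world(c,u,v,d[v,u]) for u,v in zip(us,vs)]); W=W[W[:,2]<120]; print(name,ce[i],st[i,4],np.percentile(W[:,2],[50,90,97]))
E
```

```text
16.35 [568.  350.9  78.5] [-1.6 -0.1  5.5]
16.4 [568.  350.9  78.5] [-2.7 -0.7  6.7]
red [281.8 250.9] 2082 [77.6 78.5 79. ]
red [ 12.8 352.3] 1196 [69.3 70.3 70.7]
green [350.3 232.3] 500 [74.1 77.8 78.2]
green [217.5 284.2] 525 [71.7 77.7 78.1]
green [ 65.7 324.1] 362 [53.1 60.4 61. ]
16.45 [568.  350.9  78.5] [-1.2 -0.7  5.7]
```

View pics/side12c.png

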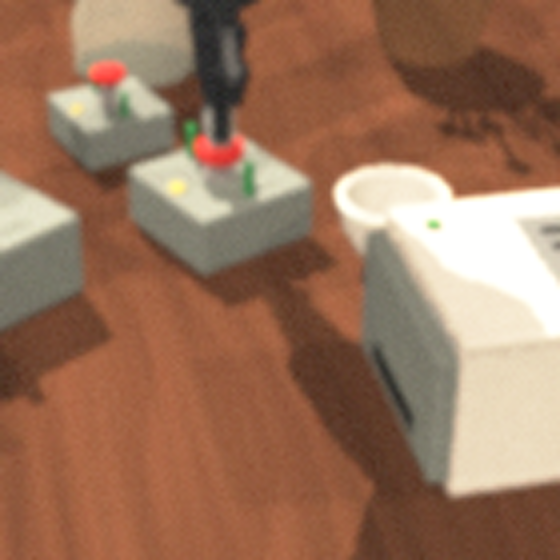

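View pics/wrist12.png

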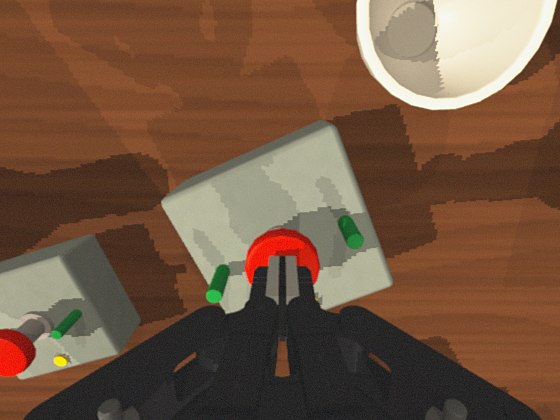

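View pics/top12.png

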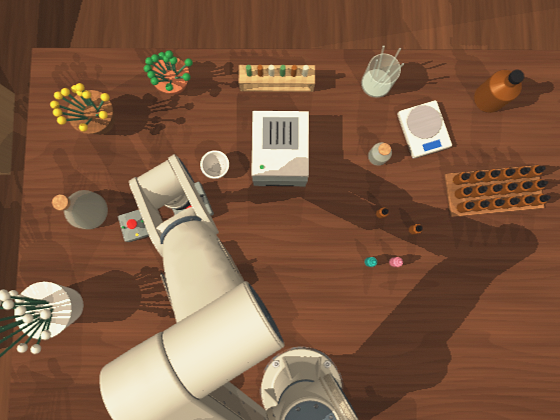

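The head top measures 78 mm and the peg tops also measure 78 mm. The spring force is about 6 N and the drawer is shut. The bystanders sit at their starting pixels: black tops at (384,211) and (417,229), reagent at (380,153), mortar at (214,164). I hand in while holding.

```bash
python3 -c "
from rig import r
S=r.sense(); print(S['clock'],S['eef_pos'],S['contact_force']); print(r.sign_off())"
```

```text
16.5 [568.00799268 350.92427809  78.58074907] [-2.16395466  0.08186886  6.1734649 ]
the job is handed in; nothing more can be done
None
```

I stood the white-topped amber bottle in the blue seat, let go of it and pushed the drawer shut. I then pressed the middle-sized red plunger half-way and handed the job in at 16.5 s while still holding it. The hand-in gives no verdict.

- **Bottle:** after release it stood upright inside the ring with both pads clear. I last saw it mid-push, still upright and seated. It cannot be seen with the drawer shut, so its final stance is unchecked.
- **Drawer:** the panel spans x = 631–646 mm, flush with the mixer face at 646 mm. It met its stop at 14 N, within 0.1 mm of where I predicted.
- **Plunger:** the head top and the peg tops both measure about 78 mm. The fingertip is at 78.6 mm, so the plunger is about 11.5 mm down. The force reads 5.5–6.7 N, as expected from the spring.
- **Bystanders:** the two black-topped bottles, the reagent bottle and the mortar are within about a pixel (roughly 3 mm) of where they started in the top view. The turquoise and pink look-alikes have not moved either.
- **Disagreement:** the cameras first differed by about 5 mm on the bottle's position. A close wrist view before the grasp settled it.

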